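# Set the sprung soap tongs to their marked gap

## Robot

A 7-joint arm with a two-finger parallel gripper is mounted at the origin on the work surface. World frame = base frame: x ahead of the robot, y to its left, z up, the work surface at z = 0. Lengths are in m, angles in degrees, forces in N, time in s.
With the tool pointing down it reaches from about 0.425 to 0.875 m from the base axis. Payload 4.7 kg.
Tool frame: the origin (TCP) lies between the finger pads; the fingertips stand env.tip_reach ahead of it and the grasp point (between the pads) lies 2 mm behind it (env.tip_reach is the distance from the TCP to the fingertips, in m); z points along the fingers, y is the line along which they close (so a half turn about z gives the same grasp; the last joint's range is limited). The gripper opens to 87 mm and grips with 3 to 60 N. Pads are 19 mm wide; open, the fingers measure 117 mm over their backs; the gripper's body (75 mm by 190 mm) begins 51 mm behind the grasp point.
Start: joints at [-72.416, 18.392, -4.016, 83.108, 1.295, 78.541, -3.26], TCP at [0.188, 0.622, 0.24] pointing down, gripper open.
Joint ranges: [-163.93, 163.93], [-17.29, 119.83], [-79.2, 71.16], [3.27, 140.29], [-89.18, 269.18], [5.43, 117.66], [-154.24, 154.24]. Speed limits (degrees/s): [147.25, 147.25, 180, 180, 180, 180, 180].

## Interface

Orientations are given as [roll, pitch, yaw] about the fixed x, y, z axes, in that order (R = Rz(yaw) Ry(pitch) Rx(roll)).
In Python, from cell import env, read_camera, get_obs gives the robot as it stands (env), with the cameras as plain functions and the readings as plain functions.
- The arm moves only by the shell command python3 steer.py FILE [FORCE], which reads ROWS from the file FILE. ROWS is one flat JSON list of numbers that holds 1 to 8 rows one after another, with no inner brackets; each row has 5 numbers: dx, dy, dz in m, then a turn about the tool's z in degrees, then the finger opening in m; each row is the pose to reach, as a shift and turn from the pose commanded when the command began, along the tool's axes at that moment; what a row does not reach only later rows make up. A row lasts 1/12 s, in which the tool goes at most 0.0417 m and 7.16 degrees, less where a joint would pass 70% of its speed; a pose out of reach is approached as far as the arm can. The fingers move at their own pace and stop on an object; FORCE is the grip in N (left out, the last holds). Time passes only in rows, so rows that do not move let the fingers close. It prints the time, the measured TCP pose, the force, the opening and the grip force at its end. Input that does not fit is refused with a message, and nothing moves.
- get_obs(): the state, without advancing time (a new reading comes with each control period).
- read_camera(name): name is "scene" or "top" or "wrist"; returns a dict with "color" (420x560x3 uint8, blue, green, red), "fx", "fy", "cx", "cy" (pixels), "dist" ([k1, k2, p1, p2, k3] as OpenCV has them; the pictures are not rectified), "world_from_camera" (4x4, takes a point from camera to world coordinates). Camera axes: x right, y down, z forward; pixel columns grow to the right and rows downward; lengths in m; the calibration is good to about 2 mm. A picture is of the moment at which its call begins. There is no depth.
- env.sign_off(): hands the job in; it is judged then, once.
The state is a dict: "time_s": time; "qpos": joint angles; "joint_velocities": joint speeds; "effort": joint torques, N m; "tool_pos": TCP position; "tool_rot": TCP orientation; "force": force on the tool from outside, world axes, zero at the start; "wrist_torque": the same for the moment, N m; "grip_width": finger opening in m; "grasp_force": force on a finger pad.
Only numpy, scipy, OpenCV 4.12 (cv2) and the standard library are available. Lean on these libraries where they do the work, as an engineer would, in place of code of your own. Each camera call takes 0.05 s, during which the arm holds its last target. There are 200 camera calls.

## Task

Swing the dock's clamp lever by its knob all the way round, clear of the sprung soap tongs, then lift the tongs level out of the dock and squeeze them until the tip of the left leg is straight under the marker's pointer on their cross scale, the gap set for the next bars. The program finishes while still holding them so, steady, level and about 10 cm higher than they lay. Leave the two soap bars, the steel cup and the black stamp where they stand.

Things in the scene. Friction and masses are not known exactly. Their poses are not given: they have to be found in the camera images.
- dock: Brown wooden dock fixed to the bench: base plate 215 x 100 x 10 mm (x -65 to +150), socket block 40 mm high (x -52 to +4, full width) with a channel on top (walls to 56 mm at both sides and behind) holding the tongs' tail, and a 16 mm square post 45 mm high at x 125 under their front. Origin on the bench under the tongs' hinge line; x along the tongs to their tips, y left. Turned up to 0.5 rad.
- clamp (a joint): Clamp lever, dark steel bar 14 mm wide, 62 to 70 mm above the bench, 2 mm over the tongs' tail. 0 = square across the tail, knob to the right (dock -y); opens clockwise seen from above, knob moving backwards away from the tips, to a stop at 1.75 rad. Starts at 0 to 0.25; about 1 N at the knob; stays where left. Under 1.2 it blocks lifting.
- clamp_knob (a point): Axis of the upright black knob on the clamp lever, 70 mm from the pivot: 14 mm diameter, from 70 to 108 mm above the bench. This point is 98 mm above the bench.
- clamp_pivot (a point): Point on the lever's upright pivot axis, 98 mm above the bench; 20 mm behind and 38 mm left of the dock's origin. The knob's direction from here is dock yaw - 90 deg - joint value.
- tongs: Loose steel sprung tongs, 213 mm long, 0.1 to 0.17 kg: tail block (x -41 to -1 mm, 34 wide, 20 high), two legs hinged at x 0, y +-10 mm, splayed 0.2 rad each when free, between them a fixed spine 6 mm wide with a 98 mm cross scale at x 155 mm, just above the legs. Origin at the tail's underside under the hinge line (40 mm above the bench when docked); x to the tips, y left.
- grip_middle (a point): Middle between the flat finger plates on the legs' outsides: 75 mm ahead of the tongs' origin, 50 mm above the bench when docked. Plates 18 mm long, 20 mm high (40 to 60 mm above the bench when docked); 65 mm over their outsides when free, with room for fingers outside and below (base plate 10 mm high). Centre of mass within 10 mm of this point.
- leg_left (a joint): Closing angle of the left leg: 0 = sprung open, 0.2 = parallel. The right leg is geared to it and moves alike. Tip centre lies 10 mm + 168 mm x sin(0.2 - value) left of the tongs' middle line (43 mm when free); width over the finger plates about 35 mm + 150 mm x sin(0.2 - value). Springs: 5 N at each plate to start, 8 N at 0.18; they reopen when let go, so keep the squeeze.
- tip_left (a point): Middle of the left leg's tip, 168 mm along the leg from its hinge; the leg is 5 mm wide.
- marker (a joint): The dark steel marker, screwed fast on the left half of the cross scale (it cannot be shifted by hand): its distance left of the tongs' middle line in m, 0.014 to 0.034, new each time. This is where the left tip's centre has to be (half the wanted gap).
- marker_tip (a point): On the marker's forward pointer, 5 mm wide and 19 mm long, above the path of the left tip (172 mm ahead of the tongs' origin, 26.5 mm above its underside, so about 16 mm above the tip).
- soap_a: Loose soap bar 80 x 52 x 30 mm left of the dock, to be left alone. Origin at the underside's centre.
- soap_b: Second such soap bar, farther left of the dock, to be left alone.
- cup: Open steel measuring cup, 68 mm wide, 55 mm high, right of the dock, to be left alone. Origin at the underside's centre.
- stamp: Black upright stamp, 44 mm wide, 75 mm high, right of the dock, to be left alone. Origin at the underside's centre.

How it is judged (in metres and radians):
On the way, in this order (a step that is already met when the one before it is completed fails the run):
1. the clamp lever is swung clear while the tongs still lie in the dock (value of joint clamp above 1.2 rad and z of tongs in the frame of dock below 0.055 m), for 0.2 s.
2. the tongs are lifted clear of the dock (z of tongs in the frame of dock above 0.09 m and contact force between tongs and dock below 0.05 N), for 0.2 s.
At the end, for the whole second after the job is handed in: Lever beyond 1.2 rad; tongs in the fingers, off the dock, grip middle over 110 mm above the bench, level within 0.3 rad, still; left tip's centre within 3 mm sideways of the marker's pointer through the last second; bystanders within 20 mm of their places (value of joint clamp above 1.2 rad and y of tip_left in the frame of marker_tip between -0.003 and 0.003 m and velocity of joint leg_left between -0.05 and 0.05 rad/s and height (world z) of grip_middle above 0.11 m and angle between tongs's own z axis and vertical below 0.3 rad and linear speed of tongs below 0.03 m/s and contact force between the fingers and tongs above 2 N and contact force between tongs and dock below 0.05 N and distance of each of soap_a, soap_b, cup, stamp from where it was at the start of the episode below 0.02 m); the arm keeps its last pose, push and grip.
It fails at once if a bystander is knocked away (distance of any of soap_a, soap_b, cup, stamp from where it was at the start of the episode above 0.03 m).
It also fails if it takes over 48 s, if anything falls off the work surface, if the arm or the gripper's body presses on something with over 40 N, if the wrist force passes 120 N, or if a joint passes its speed limit or range.

## Working session

There is one attempt and no reset: what is moved stays moved. The work goes in short steps, Python scripts to look and compute and a shell command to move; the robot and the scene stay as the last step left them, time stands still between calls to the robot, and variables do not carry over. Pictures are saved under pics/ and viewed, at most 11 in all, crops included, and the job is handed in when it is done.

```bash
ls; mkdir -p pics; python3 - <<'E'
from cell import env, read_camera, get_obs
import cv2,numpy as np
o=get_obs();print(o['time_s'],o['tool_pos'],o['tool_rot'],o['grip_width'],env.tip_reach)
for n in("scene","top"):
    c=read_camera(n);cv2.imwrite(f'pics/{n}0.png',c['color']);print(n,c['fx'],c['cx'],c['cy'],c['dist'],np.round(c['world_from_camera'],3).tolist())
E
```

```text
cell.py
pics
steer.py
0.0 [0.18753568 0.62181488 0.23844244] [-1.79889793e+02  6.81768884e-03  1.63224182e+02] 0.08721562040925483 0.017
scene 390.79356736509436 278.89409600651356 213.88322812835293 [-0.02704333  0.          0.          0.          0.        ] [[0.506, 0.585, -0.634, 1.117], [0.863, -0.345, 0.37, -0.195], [-0.002, -0.734, -0.679, 0.656], [0.0, 0.0, 0.0, 1.0]]
top 531.1464297394714 278.4074411819602 220.66224479500738 [-0.05267298  0.          0.          0.          0.        ] [[0.013, -0.994, 0.106, 0.475], [-1.0, -0.012, 0.007, 0.083], [-0.006, -0.106, -0.994, 1.363], [0.0, 0.0, 0.0, 1.0]]
```

View pics/top0.png

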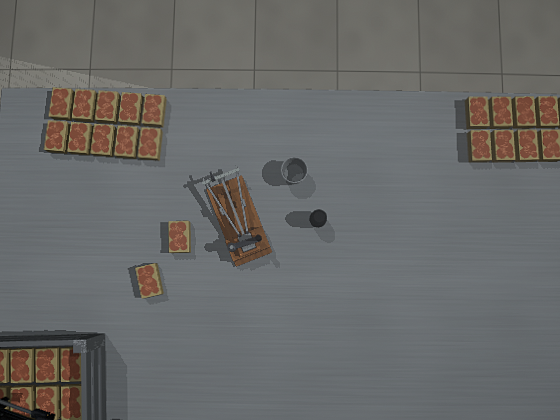

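View pics/scene0.png

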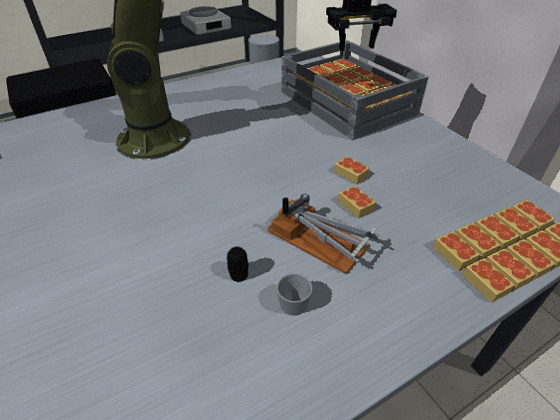

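The top view shows the dock around (238,218), with the cup at (294,170), the stamp at (318,218), and soaps at (178,236) and (148,281). The arm is at the lower left. Next I'll fit the dock and look at an enlarged view.

```bash
cat > h.py <<'E'
import cv2,numpy as np
from cell import env, read_camera, get_obs
def cam(n):
    c=read_camera(n); c['K']=np.array([[c['fx'],0,c['cx']],[0,c['fy'],c['cy']],[0,0,1.]]); c['d']=np.array(c['dist'],float); c['T']=np.array(c['world_from_camera']); return c
def ray(c,uv):
    p=cv2.undistortPoints(np.array(uv,float).reshape(-1,1,2),c['K'],c['d'])[:,0]
    return np.c_[p,np.ones(len(p))]@c['T'][:3,:3].T
def plane(c,uv,z):
    r=ray(c,uv);o=c['T'][:3,3];return o+r*((z-o[2])/r[:,2])[:,None]
def proj(c,P):
    M=np.linalg.inv(c['T']);return cv2.projectPoints(np.array(P,float).reshape(-1,3),cv2.Rodrigues(M[:3,:3])[0],M[:3,3],c['K'],c['d'])[0][:,0]
def dockmask(c):
    h=cv2.cvtColor(c['color'],cv2.COLOR_BGR2HSV); return cv2.inRange(h,(3,90,50),(18,255,255))
def tow(P,o,yaw): # dock frame -> world
    P=np.array(P,float).reshape(-1,3);c,s=np.cos(yaw),np.sin(yaw)
    return np.c_[o[0]+c*P[:,0]-s*P[:,1],o[1]+s*P[:,0]+c*P[:,1],P[:,2]]
E
python3 - <<'E'
from h import *
c=cam("top");m=dockmask(c);w=np.zeros_like(m);w[160:280,195:285]=255;m&=w
m=cv2.morphologyEx(m,cv2.MORPH_OPEN,np.ones((2,2)))
ys,xs=np.nonzero(m);P=plane(c,np.c_[xs,ys],0.01)
print(len(P))
r=cv2.minAreaRect((P[:,:2]*1000).astype(np.float32));print(r,cv2.boxPoints(r))
im=cv2.resize(c['color'][160:280,170:290],None,fx=5,fy=5,interpolation=cv2.INTER_CUBIC);cv2.imwrite('pics/a.png',im)
s=cam("scene");cv2.imwrite('pics/b.png',cv2.resize(s['color'][180:290,260:400],None,fx=5.5,fy=5.4,interpolation=cv2.INTER_CUBIC))
E
```

```text
2256
((616.7638549804688, 193.45285034179688), (213.5709228515625, 100.67962646484375), 22.355443954467773) [[498.85736 199.39325]
 [537.15094 106.28049]
 [734.67035 187.51245]
 [696.3768  280.6252 ]]
```

View pics/a.png

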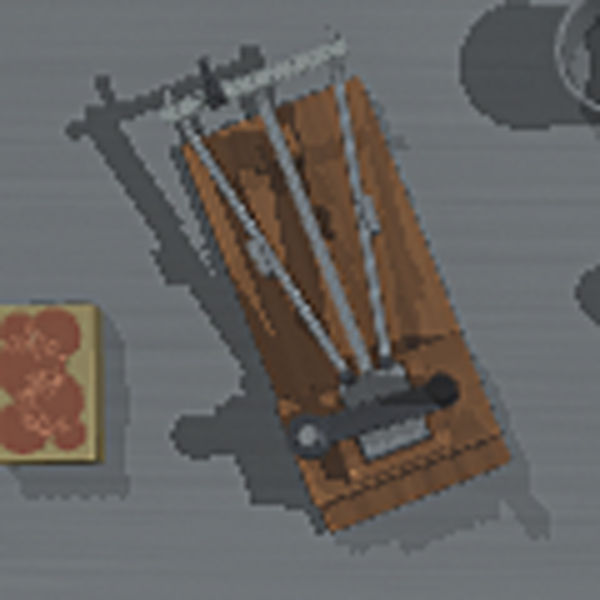

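View pics/b.png

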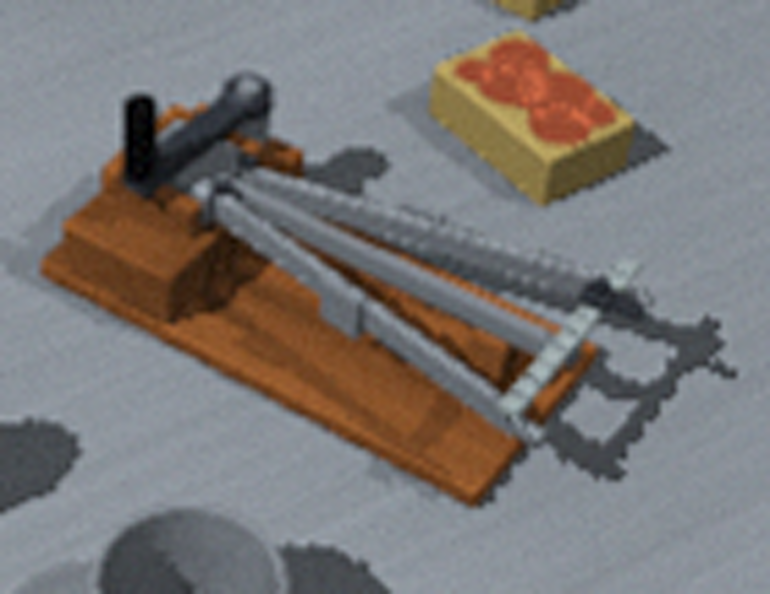

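The enlarged top view shows the pivot cap at crop (310,437), which is px (232,247.4), and the knob at crop (440,390), px (258,238). The marker is at crop (212,85) and the cross scale runs from (165,115) to (345,45). In the scene view the knob top is at crop (140,100), px (285.5,198.5).

```bash
python3 - <<'E'
from h import *
c=cam("top");s=cam("scene")
yaw=np.radians(22.36);R=np.array([np.cos(yaw),np.sin(yaw)]);o=np.array([.61676,.19345])-.0425*R
print('origin',o)
piv=tow([-.02,.038,.098],o,yaw)[0];print('pivot',piv)
print('px pivot top?',proj(c,[[*piv[:2],.075]]),'scene',proj(s,[[*piv[:2],.075]]))
k=plane(c,[[258,238]],.106)[0];d=k-piv;print('knob',k,np.hypot(*d[:2])*1e3,'joint',-(np.arctan2(d[1],d[0])-yaw+np.pi/2))
# triangulate w scene
print('knob in scene pred',proj(s,[[k[0],k[1],.108]]))
for q in ([0,0,.1],):pass
for n,z,cc in(('cup',.055,(294,170)),('stamp',.075,(318,218)),('soap',.03,(178,236))):print(n,plane(c,[cc],z))
g=tow([.075,0,.05],o,yaw);print('grip',g,'plates px',proj(c,tow([[.075,.03,.06],[.075,-.03,.06]],o,yaw)))
for a in(0,.8,1.75):
  t=yaw-np.pi/2-a;print(a,piv[:2]+.07*np.array([np.cos(t),np.sin(t)]))
ms=cv2.inRange(s['color'],(0,0,0),(28,28,28));ys,xs=np.nonzero(ms[190:218,275:295]);print('scene knob x',xs.mean()+275,ys.min()+190,ys.max()+190)
E
echo '[-0.25,-0.176,0,-39.2,0.05,-0.25,-0.176,0,-39.2,0.05,-0.25,-0.176,0,-39.2,0.05,-0.25,-0.176,0,-39.2,0.05,-0.25,-0.176,0,-39.2,0.05,-0.25,-0.176,0,-39.2,0.05,-0.25,-0.176,0,-39.2,0.05,-0.25,-0.176,0,-39.2,0.05]' > mv.in && python3 steer.py mv.in 6
echo '[-0.0866,-0.2964,0,0,0.05,-0.0866,-0.2964,0,0,0.05,-0.0866,-0.2964,0,0,0.05,-0.0866,-0.2964,0,0,0.05,-0.0866,-0.2964,0,0,0.05,-0.0866,-0.2964,0,0,0.05,-0.0866,-0.2964,0,0,0.05,-0.0866,-0.2964,0,0,0.05]' > mv.in && python3 steer.py mv.in
python3 - <<'E'
from h import *
o=get_obs();print(o['tool_pos'],o['tool_rot'],o['qpos'])
c=cam("wrist");cv2.imwrite('pics/w1.png',c['color'])
print(proj(c,[[.5675,.139,.108]]),proj(c,[[.476,.190,.108]]))
E
```

```text
time_s: 0.97
tool_pos: [0.3803, 0.3763, 0.2399]
tool_rot: [-179.9, 0.1, -157.9]
force: [0.9, -0.2, -0.0]
grip_width: 0.051
grasp_force: 0.0
time_s: 1.63
tool_pos: [0.5724, 0.1337, 0.2398]
tool_rot: [-179.8, 0.1, -158.0]
force: [-0.1, 0.1, -0.9]
grip_width: 0.0499
grasp_force: 0.0
[0.57243106 0.13369931 0.23984753] [-1.79776118e+02  5.90054896e-02 -1.58008760e+02] [-31.29215641  10.75676017  17.68257613  93.07486447  -3.12165489
  76.59468831  98.80917831]
[[287.46589029 201.48225396]] [[392.15182244 120.78414423]]
```

View pics/w1.png

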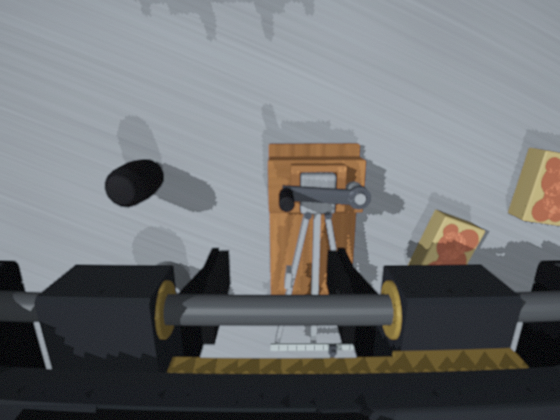

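The wrist view shows the knob top at (287,202), and I predicted (287.5,201.5), so the position is confirmed. Next I'll descend and grip.

```bash
echo '[0.0026,0.007,0,0,0.05,0.0026,0.007,0.04,0,0.05,0.0026,0.007,0.08,0,0.05,0.0026,0.007,0.12,0,0.05,0.0026,0.007,0.142,0,0.05,0.0026,0.007,0.142,0,0.05]' > mv.in && python3 steer.py mv.in
echo '[0,0,0,0,0.01,0,0,0,0,0.01,0,0,0,0,0.01,0,0,0,0,0.01,0,0,0,0,0.01,0,0,0,0,0.01]' > mv.in && python3 steer.py mv.in 6
python3 - <<'E'
import numpy as np
from cell import env, read_camera, get_obs
o=get_obs();p=o['tool_pos'];y=np.radians(o['tool_rot'][2]);piv=np.array([.5445,.2048])
v=p[:2]-piv;print(p,o['tool_rot'],np.hypot(*v));yaw=np.radians(22.36)
a0=yaw-np.pi/2-np.arctan2(v[1],v[0]);print(a0)
r=.07
for a in np.arange(a0,1.76,(1.72-a0)/14):
    t=yaw-np.pi/2-a;w=piv+r*np.array([np.cos(t),np.sin(t)])-p[:2]
    print(round(a,2),np.round([w@[np.cos(y),np.sin(y)],w@[np.sin(y),-np.cos(y)]],4))
E
```

```text
time_s: 2.18
tool_pos: [0.5589, 0.1472, 0.0918]
tool_rot: [179.9, -0.6, -157.4]
force: [-1.4, -0.7, 0.3]
grip_width: 0.0497
grasp_force: 0.0
time_s: 2.68
tool_pos: [0.5675, 0.1417, 0.0998]
tool_rot: [-179.6, 0.2, -157.7]
force: [3.9, -10.3, 2.6]
grip_width: 0.0182
grasp_force: 6.0
[0.56751343 0.14166697 0.09984861] [-179.59905237    0.24880094 -157.70136407] 0.06719671007938006
0.0407019497035479
0.04 [ 0.0001 -0.0028]
0.16 [ 0.0085 -0.002 ]
0.28 [ 0.0167 -0.0001]
0.4 [0.0246 0.0027]
0.52 [0.0321 0.0064]
0.64 [0.0391 0.011 ]
0.76 [0.0455 0.0164]
0.88 [0.0513 0.0225]
1.0 [0.0562 0.0293]
1.12 [0.0603 0.0366]
1.24 [0.0635 0.0444]
1.36 [0.0658 0.0524]
1.48 [0.067  0.0607]
1.6 [0.0673 0.0691]
1.72 [0.0666 0.0775]
```

```bash
echo '[0,-0.003,0,0,0.01,0.0085,-0.002,0,0,0.01,0.0167,0,0,0,0.01,0.0246,0.0027,0,0,0.01,0.0321,0.0064,0,0,0.01,0.0391,0.011,0,0,0.01,0.0455,0.0164,0,0,0.01,0.0513,0.0225,0,0,0.01]' > mv.in && python3 steer.py mv.in 10
echo '[0.0049,0.0068,0,0,0.01,0.009,0.0141,0,0,0.01,0.0122,0.0219,0,0,0.01,0.0145,0.03,0,0,0.01,0.0157,0.0382,0,0,0.01,0.016,0.0466,0,0,0.01,0.0155,0.053,0,0,0.01,0.0155,0.053,0,0,0.01]' > mv.in && python3 steer.py mv.in
python3 - <<'E'
from h import *
o=get_obs();p=o['tool_pos'];v=p[:2]-[.5445,.2048];print(p,np.hypot(*v),(np.radians(22.36)-np.pi/2-np.arctan2(v[1],v[0]))%(2*np.pi))
c=cam("scene");cv2.imwrite('pics/s2.png',c['color'][150:330,180:440].repeat(3,0).repeat(3,1))
E
```

```text
time_s: 3.35
tool_pos: [0.5093, 0.1426, 0.0994]
tool_rot: [-179.7, 0.0, -157.8]
force: [-0.5, -7.5, 5.5]
grip_width: 0.0135
grasp_force: 10.0
time_s: 4.02
tool_pos: [0.4743, 0.1897, 0.0982]
tool_rot: [-179.8, 0.0, -157.5]
force: [-0.6, -7.3, 6.0]
grip_width: 0.014
grasp_force: 10.0
[0.47432556 0.18974286 0.09819743] 0.07177164491318302 1.7496893470967547
```

View pics/s2.png

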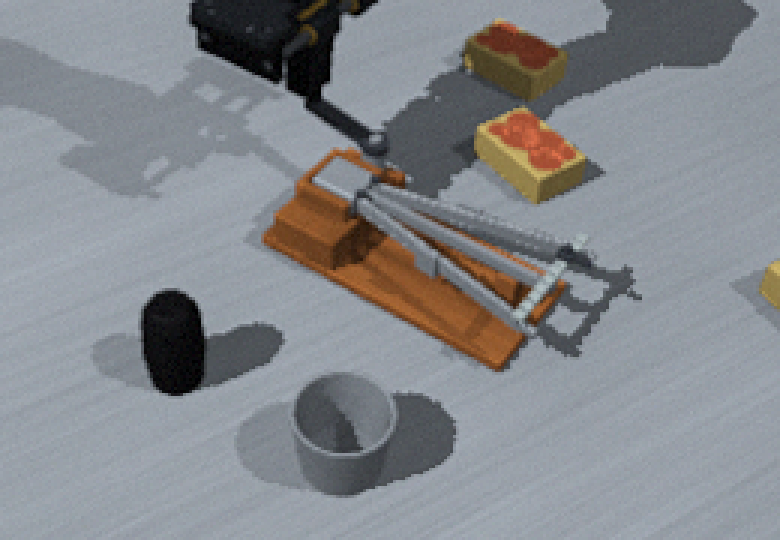

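The lever is at its stop at about 1.75 rad. The post, channel and tongs are clear, and the bystanders are untouched. I'll release, rise and move over the grip with a half turn, so the wrist camera looks towards the tips.

```bash
echo '[0,0,0,0,0.05,0,0,0,0,0.05,0,0,0,0,0.05,0,0,0,0,0.05,0,0,-0.04,0,0.05,0,0,-0.08,0,0.05,0,0,-0.12,0,0.05,0,0,-0.12,0,0.05]' > mv.in && python3 steer.py mv.in 20
python3 - <<'E'
from h import *
o=get_obs();p=o['tool_pos'];y=np.radians(o['tool_rot'][2]);w=np.array([.64682,.20581])-p[:2]
print(p,np.degrees(y),o['qpos'],[w@[np.cos(y),np.sin(y)],w@[np.sin(y),-np.cos(y)]])
c=cam("wrist");T=np.eye(4);from scipy.spatial.transform import Rotation as R
T[:3,:3]=R.from_euler('xyz',o['tool_rot'],degrees=True).as_matrix();T[:3,3]=p
c['T']=np.linalg.inv(T)@c['T'];print(np.round(c['T'],3))
for X in(-.1,.1):print(X,proj(c,[[X,0.02,0.0],[X,.02,-.016],[X*.8,.02,-.0]]))
E
```

```text
time_s: 4.73
tool_pos: [0.4777, 0.1931, 0.2259]
tool_rot: [179.9, 0.8, -157.5]
force: [1.1, 0.2, -0.1]
grip_width: 0.0488
grasp_force: 0.0
[0.47766883 0.19306828 0.22588493] -157.53632601909624 [-38.05435977   1.55454479  13.4390148  104.28233742  -0.47469936
  73.39388486  87.9743199 ] [np.float64(-0.16118488922567814), np.float64(-0.052857355313008995)]
[[-0.    -0.957 -0.291  0.08 ]
 [ 1.    -0.     0.    -0.001]
 [-0.    -0.291  0.957 -0.145]
 [ 0.     0.     0.     1.   ]]
-0.1 [[314.38112411 437.82949961]
 [317.2609006  464.60894783]
 [315.7702513  411.63220612]]
0.1 [[331.10263629  51.48069638]
 [337.97584967  44.57125085]
 [329.26224944 104.42979984]]
```

```bash
echo '[-0.161,-0.053,0,57,0.087,-0.161,-0.053,0,57,0.087,-0.161,-0.053,0,57,0.087,-0.161,-0.053,0,57,0.087,-0.161,-0.053,0,57,0.087,-0.161,-0.053,0,57,0.087,-0.161,-0.053,0,57,0.087,-0.161,-0.053,0,57,0.087]' > mv.in && python3 steer.py mv.in
echo '[0,0,0,57,0.087,0,0,0,57,0.087,0,0,0,57,0.087,0,0,0,57,0.087,0,0,0,57,0.087,0,0,0,57,0.087,0,0,0,57,0.087,0,0,0,57,0.087]' > mv.in && python3 steer.py mv.in
echo '[0,0,0,57,0.087,0,0,0,57,0.087,0,0,0,57,0.087,0,0,0,57,0.087,0,0,0,57,0.087,0,0,0,57,0.087,0,0,0,57,0.087,0,0,0,57,0.087]' > mv.in && python3 steer.py mv.in
echo '[0,0,0,9,0.087,0,0,0,9,0.087,0,0,0,9,0.087,0,0,0,9,0.087,0,0,0,9,0.087]' > mv.in && python3 steer.py mv.in
python3 - <<'E'
from h import *
o=get_obs();p=o['tool_pos'];y=np.radians(o['tool_rot'][2]);w=np.array([.64682,.20581])-p[:2]
print(p,o['tool_rot'],o['qpos'],[w@[np.cos(y),np.sin(y)],w@[np.sin(y),-np.cos(y)]])
c=cam("wrist");cv2.imwrite('pics/w3.png',c['color'])
O=[.5775,.1773];Y=np.radians(22.36)
print(proj(c,tow([[.075,.03,.06],[.075,-.03,.06],[.155,0,.065],[.168,.043,.0505],[.168,-.043,.0505]],O,Y)).round(1))
E
```

```text
time_s: 5.45
tool_pos: [0.6424, 0.2033, 0.2151]
tool_rot: [-179.9, -0.1, 145.1]
force: [-0.5, -0.0, 0.1]
grip_width: 0.0857
grasp_force: 0.0
time_s: 6.12
tool_pos: [0.6421, 0.2035, 0.2158]
tool_rot: [-179.9, 0.0, 88.1]
force: [-0.6, -0.5, 0.1]
grip_width: 0.0868
grasp_force: 0.0
time_s: 6.78
tool_pos: [0.6421, 0.2035, 0.2158]
tool_rot: [-180.0, 0.1, 31.1]
force: [-0.5, 0.4, 0.8]
grip_width: 0.0874
grasp_force: 0.0
time_s: 7.2
tool_pos: [0.6424, 0.2033, 0.2168]
tool_rot: [-180.0, 0.1, 22.5]
force: [-0.6, 0.1, 0.1]
grip_width: 0.0868
grasp_force: 0.0
[0.64240625 0.20325694 0.21675403] [-1.79990717e+02  5.34429894e-02  2.25100652e+01] [-51.98600423  26.64037553  44.68942656  82.52895434 -18.76767282
  78.52603113 -74.10785777] [np.float64(0.0050549096915883844), np.float64(-0.0006687633483054258)]
[[243.1 192.6]
 [309.7 192.7]
 [276.5  99.8]
 [226.3  84.4]
 [326.9  84.6]]
```

View pics/w3.png

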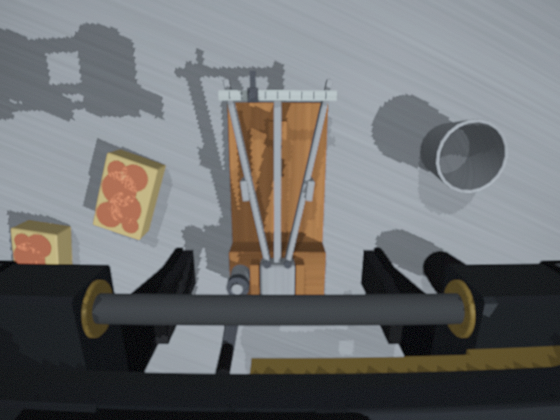

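The wrist view shows the plates at (244,190) and (308,188) with the middle line at col 277, as predicted. The marker's pointer is at about (253,78), roughly 20 mm left of the middle line. Next I'll descend and squeeze partly.

```bash
echo '[0.006,-0.0007,0.03,0,0.087,0.006,-0.0007,0.07,0,0.087,0.006,-0.0007,0.105,0,0.087,0.006,-0.0007,0.135,0,0.087,0.006,-0.0007,0.155,0,0.087,0.006,-0.0007,0.1685,0,0.087,0.006,-0.0007,0.1685,0,0.087,0.006,-0.0007,0.1685,0,0.087]' > mv.in && python3 steer.py mv.in 25
echo '[0,0,0,0,0.06,0,0,0,0,0.052,0,0,0,0,0.052,0,0,0,0,0.052,0,0,0,0,0.052,0,0,0,0,0.052,0,0,0,0,0.052,0,0,0,0,0.052]' > mv.in && python3 steer.py mv.in 25
python3 - <<'E'
from h import *
c=cam("wrist");cv2.imwrite('pics/w4.png',c['color'])
o=get_obs();print(o['tool_pos'],o['tool_rot'])
E
```

```text
time_s: 7.92
tool_pos: [0.6482, 0.2058, 0.0492]
tool_rot: [180.0, 0.0, 22.4]
force: [0.5, -0.4, 0.1]
grip_width: 0.0866
grasp_force: 0.0
time_s: 8.58
tool_pos: [0.6493, 0.2064, 0.0502]
tool_rot: [180.0, -0.2, 22.4]
force: [1.3, 1.5, 4.2]
grip_width: 0.053
grasp_force: 6.3
[0.64926686 0.2064206  0.05014473] [ 1.79997143e+02 -1.75803477e-01  2.24362140e+01]
```

View pics/w4.png

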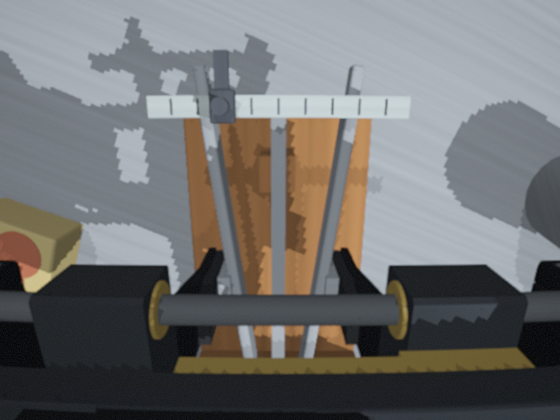

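The close view shows the marker pointer centred at col 221 (rows 52–85). The scale ends are at cols 148 and 409, and the tips at (201,72) and (357,72). I'll measure now and then lift.

```bash
cat > m.py <<'E'
from h import *
from scipy.spatial.transform import Rotation as R
c=cam("wrist");o=get_obs();g=c['color'].astype(int).sum(2)
dz=o['tool_pos'][2]-.0502
# dark pointer: columns in rows 56-80
mk=(g[54:78,195:250]<200);xs=np.nonzero(mk)[1]+195
print('ptr cols',np.median(xs),xs.min(),xs.max(),'n',len(xs))
hsv=cv2.cvtColor(c['color'],cv2.COLOR_BGR2HSV)
P=plane(c,[[np.median(xs),64]],.0665+dz)[0]
S=plane(c,[[148,107],[409,107],[278.5,107]],.066+dz)
y=np.radians(o['tool_rot'][2]);lat=np.array([-np.sin(y),np.cos(y)])
l=lambda q:round(float((q-o['tool_pos'])[:2]@lat*1e3),2)
print('ptr lat',l(P),'scale ends',l(S[0]),l(S[1]),'mid',l(S[2]),'grip',o['grip_width'],o['grasp_force'],o['tool_pos'],o['tool_rot'])
for r in (70,74,78,82,86): print(r,g[r,185:240].tolist()) if __import__('sys').argv[1:] else None
T=plane(c,[[201,72],[357,72]],.0505+dz);print('tips',l(T[0]),l(T[1]))
E
python3 m.py 1
```

```text
return _methods._mean(a, axis=axis, dtype=dtype,
  ret = ret.dtype.type(ret / rcount)
Traceback (most recent call last):
  File "m.py", line 7, in <module>
    print('ptr cols',np.median(xs),xs.min(),xs.max(),'n',len(xs))
                                   ~~~~~~^^
ValueError: zero-size array to reduction operation minimum which has no identity
```

```bash
echo '[0,0,-0.004,0,0.052,0,0,-0.012,0,0.052,0,0,-0.022,0,0.052,0,0,-0.034,0,0.052,0,0,-0.046,0,0.052,0,0,-0.058,0,0.052,0,0,-0.068,0,0.052,0,0,-0.074,0,0.052]' > mv.in && python3 steer.py mv.in 25
echo '[0,0,-0.008,0,0.048,0,0,-0.016,0,0.046,0,0,-0.022,0,0.046,0,0,-0.026,0,0.046,0,0,-0.028,0,0.046,0,0,-0.028,0,0.046,0,0,-0.028,0,0.046,0,0,-0.028,0,0.046]' > mv.in && python3 steer.py mv.in 25
python3 m.py 1
python3 - <<'E'
from h import *
a=cam("wrist")['color'][30:190,130:430];b=cam("scene")['color'][150:310,240:400]
cv2.imwrite('pics/w5.png',cv2.resize(np.hstack([a,b]),None,fx=1.7,fy=1.7))
E
```

```text
time_s: 9.35
tool_pos: [0.6485, 0.2058, 0.1251]
tool_rot: [-180.0, -0.1, 22.4]
force: [0.1, -0.0, -1.3]
grip_width: 0.052
grasp_force: 6.1
time_s: 10.02
tool_pos: [0.6477, 0.2058, 0.1505]
tool_rot: [-180.0, 0.1, 22.4]
force: [0.6, 0.2, -2.0]
grip_width: 0.0466
grasp_force: 8.0
  return _methods._mean(a, axis=axis, dtype=dtype,
  ret = ret.dtype.type(ret / rcount)
Traceback (most recent call last):
  File "m.py", line 7, in <module>
    print('ptr cols',np.median(xs),xs.min(),xs.max(),'n',len(xs))
                                   ~~~~~~^^
ValueError: zero-size array to reduction operation minimum which has no identity
```

View pics/w5.png

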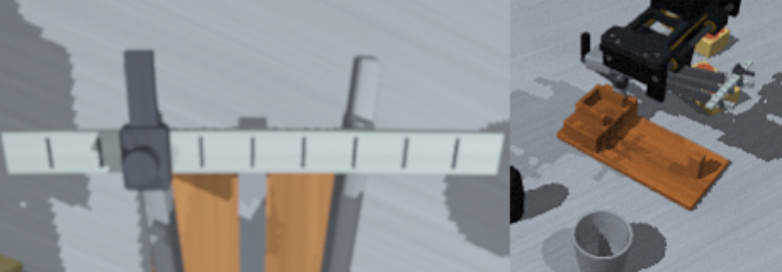

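The tongs are lifted clear of the dock. In the wrist crop the pointer centre is at full-image col 212, the scale ends at cols 131.2 and 425.9, and the right tip at about (345,66). Next I'll compute the tilt and the tip error from these.

```bash
cat > t.py <<'E'
from h import *
from scipy.optimize import brentq
import sys
o=get_obs();c=cam("wrist")
g=c['color'].astype(int).sum(2)
tp=o['tool_pos'];y=np.radians(o['tool_rot'][2]);fw=np.array([np.cos(y),np.sin(y)]);lat=np.array([-np.sin(y),np.cos(y)])
def solve(a,b,w=.098):
    f=lambda z:np.linalg.norm(np.diff(plane(c,[a,b],z)[:,:2],axis=0))-w
    return brentq(f,tp[2]-.08,tp[2]+.1)
L=lambda P:[round(float((P-tp)[:2]@fw*1e3),1),round(float((P-tp)[:2]@lat*1e3),2),round(float(P[2]-tp[2])*1e3,1)]
e=[float(v) for v in sys.argv[1:]] # ends row, left, right ; ptr col,row ; right tip col,row
z=solve((e[1],e[0]),(e[2],e[0]));S=plane(c,[[e[1],e[0]],[e[2],e[0]]],z);print('fx',c['fx'],'scale',L(S[0]),L(S[1]))
P=plane(c,[[e[3],e[4]]],z+.002)[0];T=plane(c,[[e[5],e[6]]],z-.014)[0];m=S.mean(0)
print('ptr',L(P),'tip',L(T),'mid',L(m),'ptr off',L(P)[1]-L(m)[1],'tip off',L(m)[1]-L(T)[1])
print(o['grip_width'],o['grasp_force'],o['time_s'])
for r in(70,80): print(r,g[r,195:225].tolist(),g[r,325:360].tolist())
print(g[119,120:140].tolist(),g[119,418:436].tolist())
E
python3 t.py 119 131.2 425.9 212.1 75 344.7 70
```

```text
fx 344.93818637641726 scale [77.0, 48.04, 27.7] [77.0, -49.96, 27.7]
ptr [90.4, 19.92, 29.7] tip [93.3, -24.58, 13.7] mid [77.0, -0.96, 27.7] ptr off 20.880000000000003 tip off 23.619999999999997
0.04603712149451797 7.968699996708892 10.1667
70 [518, 519, 518, 517, 518, 517, 505, 454, 362, 298, 283, 288, 278, 286, 281, 284, 287, 278, 285, 279, 282, 283, 285, 277, 254, 317, 444, 513, 526, 528] [529, 537, 533, 534, 527, 525, 523, 525, 525, 529, 523, 476, 365, 272, 265, 329, 403, 467, 505, 524, 533, 535, 543, 542, 546, 546, 543, 543, 535, 524, 519, 533, 533, 539, 535]
80 [533, 536, 535, 537, 538, 542, 539, 534, 489, 392, 305, 286, 288, 297, 286, 282, 285, 280, 283, 289, 278, 283, 285, 288, 273, 258, 356, 489, 525, 520] [527, 526, 526, 529, 533, 533, 534, 535, 535, 517, 448, 322, 257, 293, 361, 440, 493, 519, 534, 540, 544, 545, 545, 551, 552, 551, 543, 526, 521, 527, 531, 530, 528, 533, 536]
[365, 364, 359, 362, 362, 368, 363, 364, 365, 361, 356, 386, 467, 551, 588, 595, 595, 595, 593, 593] [626, 627, 625, 626, 628, 605, 524, 415, 368, 369, 368, 372, 373, 375, 373, 374, 379, 376]
```

```bash
echo '[0,0,0,0,0.044,0,0,0,0,0.044,0,0,0,0,0.044,0,0,0,0,0.044,0,0,0,0,0.044,0,0,0,0,0.044,0,0,0,0,0.044,0,0,0,0,0.044]' > mv.in && python3 steer.py mv.in 25
python3 - <<'E'
from h import *
c=cam("wrist")['color'][40:160,190:370];cv2.imwrite('pics/w6.png',cv2.resize(c,None,fx=4.4,fy=4.4,interpolation=cv2.INTER_CUBIC))
E
```

```text
time_s: 10.88
tool_pos: [0.648, 0.2059, 0.1511]
tool_rot: [-180.0, -0.0, 22.4]
force: [0.5, -0.2, -1.1]
grip_width: 0.0441
grasp_force: 8.3
```

View pics/w6.png

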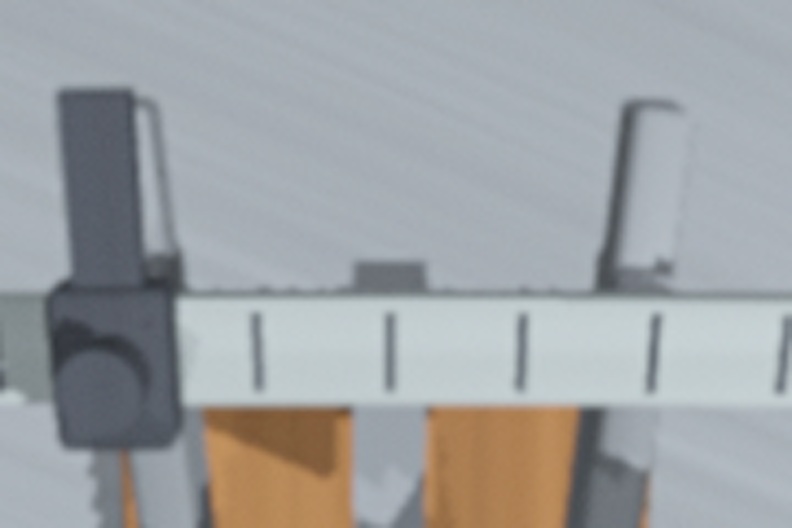

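The crop shows the pointer centre at crop (97,95) to (107,270), the middle tick at 390 with 131.5 px per 10 mm, and the right tip's top face at 630–685. To check the tilt I'll triangulate against the scene camera, so I need an enlarged scene crop.

```bash
python3 - <<'E'
from h import *
c=cam("scene");o=get_obs();tp=o['tool_pos'];y=np.radians(22.4);print(tp)
fw=np.array([np.cos(y),np.sin(y),0]);lt=np.array([-np.sin(y),np.cos(y),0])
for t in(0,.1,.2,.3): # predicted pixels of scale ends / spine front for tilt t about grip
    G=tp+[0,0,.002]
    f=lambda x,yy,z:G+lt*yy+(fw*np.cos(t)+np.array([0,0,np.sin(t)]))*x+(np.array([0,0,np.cos(t)])-fw*np.sin(t))*z
    print(t,((proj(c,[f(.08,.049,.013),f(.08,-.049,.013),f(-.116,0,0),f(0.106,.021,.0165)])-[275,170])*8).round().tolist())
cv2.imwrite('pics/s6.png',cv2.resize(c['color'][170:240,275:370],None,fx=8,fy=8,interpolation=cv2.INTER_CUBIC))
E
```

```text
[0.64802984 0.20588378 0.15111225]
0 [[853.0, 164.0], [660.0, 381.0], [96.0, 14.0], [902.0, 254.0]]
0.1 [[852.0, 136.0], [658.0, 352.0], [97.0, 49.0], [902.0, 217.0]]
0.2 [[848.0, 108.0], [653.0, 323.0], [102.0, 85.0], [897.0, 178.0]]
0.3 [[841.0, 79.0], [645.0, 292.0], [109.0, 121.0], [888.0, 138.0]]
```

View pics/s6.png

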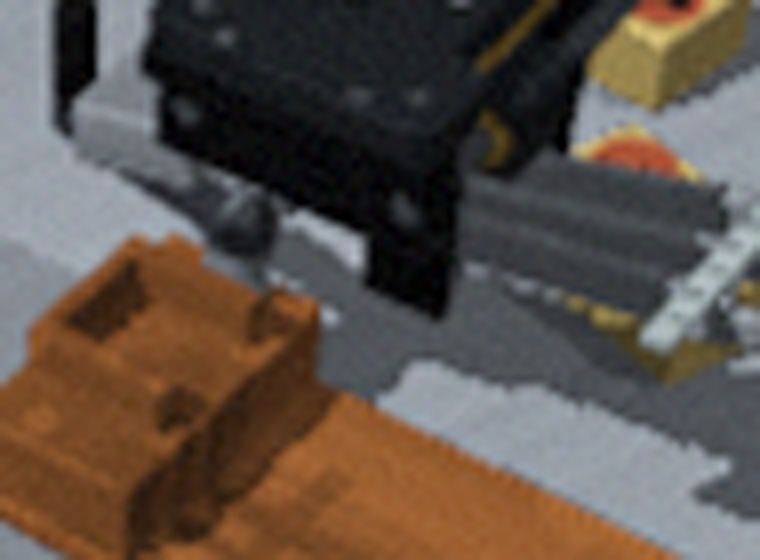

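```bash
python3 - <<'E'
from h import *
c=cam("wrist");o=get_obs();tp=o['tool_pos'];y=np.radians(o['tool_rot'][2])
fw=np.array([np.cos(y),np.sin(y),0]);lt=np.array([-np.sin(y),np.cos(y),0]);k=np.array([0,0,1.])
for t in(.15,.2):
    G=tp+[0,0,.002]
    f=lambda x,yy,z:G+lt*(yy-.0008)+(fw*np.cos(t)+k*np.sin(t))*(x-.075)+(k*np.cos(t)-fw*np.sin(t))*(z-.01)
    q=lambda *a:((proj(c,[f(*a)])[0]-[190,40])*4.4).round().tolist()
    print(t,'scale 0/10/20 top',[q(.155,v,.022) for v in(0,-.01,-.02)])
    print(' pointer m=20,22 tip end z28',[q(.181,m,.0285) for m in(.02,.022)],'base',[q(.165,m,.0285) for m in(.02,.022)])
    for z in(.0105,.0155,.018):print(' tip z',z,[q(.168,-m,z) for m in(.02,.022,.024)])
g=c['color'].astype(int).sum(2)
for r in(64,68,72): print(g[r,328:350].tolist(),g[r,198:232].tolist())
print(o['time_s'])
E
```

```text
0.15 scale 0/10/20 top [[387.0, 338.0], [519.0, 338.0], [650.0, 339.0]]
 pointer m=20,22 tip end z28 [[82.0, -41.0], [52.0, -41.0]] base [[100.0, 211.0], [71.0, 211.0]]
 tip z 0.0105 [[639.0, 147.0], [664.0, 147.0], [689.0, 148.0]]
 tip z 0.0155 [[649.0, 152.0], [675.0, 152.0], [701.0, 152.0]]
 tip z 0.018 [[654.0, 154.0], [680.0, 154.0], [707.0, 155.0]]
0.2 scale 0/10/20 top [[387.0, 357.0], [523.0, 358.0], [658.0, 358.0]]
 pointer m=20,22 tip end z28 [[68.0, -27.0], [36.0, -26.0]] base [[89.0, 234.0], [60.0, 235.0]]
 tip z 0.0105 [[648.0, 153.0], [674.0, 154.0], [700.0, 154.0]]
 tip z 0.0155 [[658.0, 162.0], [685.0, 162.0], [712.0, 162.0]]
 tip z 0.018 [[664.0, 166.0], [691.0, 167.0], [719.0, 167.0]]
[534, 525, 485, 401, 320, 306, 330, 368, 408, 422, 424, 422, 414, 410, 413, 426, 462, 496, 515, 531, 531, 536] [526, 530, 527, 512, 457, 356, 293, 286, 289, 278, 286, 283, 283, 282, 283, 284, 287, 281, 283, 282, 268, 251, 317, 411, 431, 402, 387, 417, 477, 516, 525, 522, 526, 523]
[525, 509, 435, 316, 262, 303, 391, 462, 506, 521, 531, 535, 539, 542, 542, 541, 540, 540, 536, 521, 521, 527] [522, 522, 521, 517, 471, 387, 309, 284, 284, 279, 283, 289, 287, 286, 278, 281, 279, 278, 286, 285, 275, 255, 333, 460, 515, 493, 431, 394, 438, 505, 528, 525, 525, 523]
[533, 489, 371, 266, 286, 354, 428, 491, 519, 531, 538, 538, 540, 542, 542, 545, 542, 534, 520, 520, 526, 530] [521, 519, 521, 521, 500, 426, 324, 288, 287, 281, 284, 292, 289, 281, 279, 280, 284, 285, 286, 283, 286, 263, 286, 417, 514, 523, 465, 404, 415, 467, 516, 531, 529, 534]
11.0333
```

The tip is about 20.5 mm from the middle line and the pointer about 20 mm, so they agree to within about 0.6 mm. The tilt is about 0.15 rad. I'll hold for a moment, check for drift and hand in.

```bash
echo '[0,0,0,0,0.044,0,0,0,0,0.044,0,0,0,0,0.044,0,0,0,0,0.044,0,0,0,0,0.044,0,0,0,0,0.044,0,0,0,0,0.044,0,0,0,0,0.044]' > mv.in && python3 steer.py mv.in
python3 - <<'E'
from h import *
g=cam("wrist")['color'].astype(int).sum(2)
for r in(64,72): print(g[r,328:350].tolist())
c=cam("top")['color'];print(cv2.imwrite('pics/t9.png',c),abs(c.astype(int)-cv2.imread('pics/top0.png')).sum(2)[[236,281,170,218],[178,148,278,318]])
E
```

```text
time_s: 11.7
tool_pos: [0.648, 0.2059, 0.1511]
tool_rot: [180.0, -0.0, 22.4]
force: [0.4, -0.8, -2.1]
grip_width: 0.0445
grasp_force: 8.3
[532, 524, 487, 399, 321, 312, 327, 370, 403, 421, 425, 422, 413, 408, 405, 428, 463, 492, 516, 529, 533, 535]
[531, 489, 369, 273, 282, 354, 430, 489, 517, 530, 534, 538, 543, 542, 544, 542, 545, 536, 521, 519, 528, 533]
True [16 29 20 13]
```

There is no drift between the two readings, so I'm handing in.

```bash
python3 -c "from cell import env, read_camera, get_obs;print(env.sign_off())"
```

```text
the job is handed in; nothing more can be done
None
```

The job is handed in and the verdict was not shown: the lever is at its stop (about 1.75 rad), and the tongs are held steady about 10 cm up, tips about 0.15 rad high (limit 0.3), with the left tip about 0.6 mm from the marker's pointer by my measurement (limit 3 mm).

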